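Shim the wobbly pedestal stand

TASK

The pedestal plant stand wobbles because the foot on the arm facing the middle of the bench does not reach down to it. One of the three orange levelling wedges has its thin end snapped off: put it in the grey scrap tub. Then take a sound wedge and slide it, flat on the bench and in line with that arm, thin end first, centred under the raised foot until it drags snugly between foot and bench without jacking the stand up or shoving it along; finish while still gripping it there, everything else left where it stands.

Things in the scene. Friction and masses are not known exactly. Their poses are not given: they have to be found in the camera images.
- wedge_a: A sound orange wedge, 146 x 30 mm, 45 g. Origin: underside, below the middle of the upright finger tab at its thick end (26 mm along the wedge x 26 mm wide x 38 mm tall; grip it across its width, from above). x points along the blade to the thin end, z up. The blade starts 13 mm from the origin, 12 mm thick, and tapers evenly to 2 mm at 133 mm. Either sound wedge will do.
- wedge_b: A sound orange wedge, 146 x 30 mm, 45 g. Origin: underside, below the middle of the upright finger tab at its thick end (26 mm along the wedge x 26 mm wide x 38 mm tall; grip it across its width, from above). x points along the blade to the thin end, z up. The blade starts 13 mm from the origin, 12 mm thick, and tapers evenly to 2 mm at 133 mm. Either sound wedge will do.
- wedge_a_tip (a point): Middle of the thin end of wedge a, 1 mm above its underside, 133 mm along x from the wedge's origin.
- wedge_b_tip (a point): Middle of the thin end of wedge b, likewise.
- wedge_snapped: The orange wedge with its thin end broken off: same tab, width, origin and axes as the sound ones, but the blade ends in a ragged break 46 mm beyond the tab, about 8 mm thick there; 78 mm long in all, 35 g.
- tub: Grey plastic scrap tub, fixed for the run, open on top, 150 mm (its x) x 180 mm (its y) x 55 mm tall, walls 4 mm thick. Origin: centre of its underside.
- table: The wooden workbench; its top is at height 0. Its origin does not matter.
- stand: Low white plant stand, 2.4 kg, loose: cross base of two flat bars (36 mm wide, 32 to 42 mm above the bench), column, round wooden top (180 mm across, 154 mm high) with the bowl on it. Four 44 mm square steel foot plates, 6 mm thick, centred 150 mm out; their studs reach up to 64 mm. Origin: on the bench under the column; y along the arm with the raised foot; z up.
- foot_under (a point): Centre of the underside of the raised foot plate, 150 mm along the stand's y; its outer edge is at 172 mm. The gap to the bench is 4 to 7.5 mm, so a sound wedge starts to drag with its thin end 24 to 66 mm inside that edge; drag then grows over about 10 mm to some 20 N, and further on the stand lifts and slides. Below 15 N of drag foot and stand stay put.
- bowl: Pale green stoneware bowl, 156 mm across, 72 mm tall, 1.2 kg, standing loose on the stand's top. Leave it alone. Origin: centre of its underside.
- vase: Pale green bottle-necked vase, 86 mm across, 130 mm tall; bystander. Origin: centre of its underside.
- tumbler: Brown glass tumbler, 70 mm across, 85 mm tall; bystander. Origin: centre of its underside.
- clay_pot: Small terracotta pot, 84 mm across, 75 mm tall; bystander. Origin: centre of its underside.
- wrench: Steel wrench, 170 mm long, lying on the bench; bystander. Origin: under its middle.
- level: Aluminium spirit level with a yellow vial block, 230 x 20 x 44 mm, standing on its long edge; bystander. Origin: centre of its underside; x along it.

How it is judged:
On the way:
1. the snapped wedge lies in the scrap tub, let go (x of wedge_snapped in the frame of tub between -0.075 and 0.075 m and y of wedge_snapped in the frame of tub between -0.09 and 0.09 m and height (world z) of wedge_snapped below 0.045 m and contact force between the fingers and wedge_snapped below 0.1 N and linear speed of wedge_snapped below 0.05 m/s), for 0.2 s.
At the end, for the whole second after the job is handed in: Snapped wedge in the tub, let go. A sound wedge, gripped (>3 N), still and flat (0.06 rad), is pinched by raised foot (>2 N) and bench (>1 N), within 12 mm and 0.15 rad of the arm's line; stand tilt <0.006 rad, moved <8 mm, bowl on it; other sound wedge moved <30 mm (all of step 1 and ((contact force between wedge_a and stand above 2 N and contact force between wedge_a and table above 1 N and contact force between the fingers and wedge_a above 3 N and x of wedge_a_tip in the frame of stand between -0.012 and 0.012 m and y of wedge_a_tip in the frame of stand between 0.06 and 0.168 m and angle between the x axis of wedge_a and the y axis of stand, either way round below 0.15 rad and angle between wedge_a's own z axis and vertical below 0.06 rad and linear speed of wedge_a below 0.01 m/s and distance of wedge_b from where it was at the start of the episode below 0.03 m) or (contact force between wedge_b and stand above 2 N and contact force between wedge_b and table above 1 N and contact force between the fingers and wedge_b above 3 N and x of wedge_b_tip in the frame of stand between -0.012 and 0.012 m and y of wedge_b_tip in the frame of stand between 0.06 and 0.168 m and angle between the x axis of wedge_b and the y axis of stand, either way round below 0.15 rad and angle between wedge_b's own z axis and vertical below 0.06 rad and linear speed of wedge_b below 0.01 m/s and distance of wedge_a from where it was at the start of the episode below 0.03 m)) and angle between stand's own z axis and vertical below 0.006 rad and distance of stand from where it was at the start of the episode below 0.008 m and z of bowl in the frame of stand above 0.145 m); the arm keeps its last pose, push and grip.
It fails at once if a bystander on the bench is disturbed (moved more than 30 mm) (distance of any of vase, tumbler, clay_pot, wrench, level from where it was at the start of the episode above 0.03 m).
It fails at once if the stand is shoved more than 30 mm or tipped more than 0.06 rad (distance of stand from where it was at the start of the episode above 0.03 m or angle between stand's own z axis and vertical above 0.06 rad).
It fails at once if the bowl slides or falls (moved more than 30 mm) (distance of bowl from where it was at the start of the episode above 0.03 m).
It also fails if it takes over 54 s, if anything falls off the work surface, if the arm or the gripper's body presses on something with over 40 N, if the wrist force passes 120 N, or if a joint passes its speed limit or range.

ROBOT

A 7-joint arm with a two-finger parallel gripper is mounted at the origin on the work surface. World frame = base frame: x ahead of the robot, y to its left, z up, the work surface at z = 0. Lengths are in m, angles in rad, forces in N, time in s.
With the tool pointing down it reaches from about 0.425 to 0.875 m from the base axis. Payload 4.7 kg.
Tool frame: the origin (TCP) lies midway between the tips of the shut fingers; the grasp point (between the pads) lies 19 mm behind it; z points along the fingers, y is the line along which they close (so a half turn about z gives the same grasp; the last joint's range is limited). The gripper opens to 87 mm and grips with 3 to 60 N. Pads are 19 mm wide; open, the fingers measure 117 mm over their backs; the gripper's body (75 mm by 190 mm) begins 51 mm behind the grasp point.
Start: joints at [1.333, 0.321, -0.07, 1.45, 0.023, 1.371, -0.057], TCP at [0.162, -0.63, 0.223] pointing down, gripper open.
Joint ranges: [-2.86, 2.86], [-0.3, 2.09], [-1.38, 1.24], [0.06, 2.45], [-1.56, 4.7], [0.09, 2.05], [-2.69, 2.69]. Speed limits (rad/s): [2.57, 2.57, 3.14, 3.14, 3.14, 3.14, 3.14].

INTERFACE

Orientations are given as a rotation vector (axis times angle).
In Python, from bench import ctrl gives the robot as it stands.
- The arm moves only by the shell command python3 inch.py 'ROWS' [FORCE]. ROWS is a JSON object whose key "motion" holds a list of rows, 1 to 20 of them, each of 5 numbers: dx, dy, dz in fractions of the full range, 1 being 0.8 m, then a turn about the tool's z in shares of pi rad (1.0 is pi rad), then the opening from 0.0 (shut) to 1.0 (fully open); each row is the pose to reach, as a shift and turn from the pose commanded when the command began, along the tool's axes at that moment; what a row does not reach only later rows make up. A row lasts 1/10 s, in which the tool goes at most 0.05 m and 0.15 rad, less where a joint would pass 70% of its speed; a pose out of reach is approached as far as the arm can. The fingers move at their own pace and stop on an object; FORCE is the grip in N (left out, the last holds). Time passes only in rows, so rows that do not move let the fingers close. It prints the time, the measured TCP pose, the force, the opening and the grip force at its end. A shift or turn number past 1, either way, is cut back to 1. Input that does not fit is refused with a message, and nothing moves.
- ctrl.get_state(): the state, without advancing time (a new reading comes with each control period).
- ctrl.get_image(name): name is "side" or "top" or "wrist"; returns the picture (384x512x3 uint8, red, green, blue); there is no depth.
- ctrl.camera_model(name): a dict with "vertical_fov" (degrees; the focal length in pixels is half the picture's height over the tangent of half this angle, whatever the lens; pixels are square), "cx", "cy" (the principal point, pixels), "k1" (the pictures are not rectified: a ray, as slopes to the right and down, at radius r is drawn at 1 + k1 r^2 times it, then the intrinsics apply), "rvec" (rotation vector, rad) and "tvec" (3), from world to camera coordinates, as OpenCV has them; the wrist camera has in their place "hand_eye" (4x4, takes a point from camera to tool coordinates, whose origin is the TCP and whose axes are the flange's). Camera axes: x right, y down, z forward; pixel columns grow to the right and rows downward; lengths in m; the calibration is good to about 2 mm. A picture is of the moment at which its call begins: read the wrist's pose just before it. camera_model takes no time and is no camera call.
- ctrl.close_job(): hands the job in; it is judged then, once.
The state is a dict: "time": time; "joint_positions": joint angles; "qd": joint speeds; "joint_torque": joint torques, N m; "position": TCP position; "tool_rot": TCP orientation; "ft_force": force on the tool from outside, world axes, zero at the start; "torque": the same for the moment, N m; "grip_width": opening from 0.0 (shut) to 1.0 (fully open); "grip_force": force on a finger pad.
Only numpy, scipy, OpenCV 4.12 (cv2) and the standard library are available. Lean on these libraries where they do the work, as an engineer would, in place of code of your own. Each camera call takes 0.05 s, during which the arm holds its last target. There are 200 camera calls.

## Working session

There is one attempt and no reset: what is moved stays moved. The work goes in short steps, Python scripts to look and compute and a shell command to move; the robot and the scene stay as the last step left them, time stands still between calls to the robot, and variables do not carry over. Pictures are saved under pics/ and viewed, at most 13 in all, crops included, and the job is handed in when it is done.

```bash
ls; mkdir -p pics
python3 - <<'E'
from bench import ctrl
import cv2
s=ctrl.get_state();print(s)
for n in("side","top","wrist"):
    cv2.imwrite(f"pics/{n}0.png",ctrl.get_image(n)[:,:,::-1]);print(n,ctrl.camera_model(n))
a=cv2.imread("pics/top0.png");cv2.imwrite("pics/top0b.png",cv2.resize(a,(800,600),interpolation=cv2.INTER_CUBIC))
a=cv2.imread("pics/side0.png");cv2.imwrite("pics/side0b.png",cv2.resize(a,(800,600),interpolation=cv2.INTER_CUBIC))
E
```

```text
bench.py
inch.py
pics
{'time': 0.0, 'joint_positions': array([ 1.33310917,  0.3218528 , -0.07011998,  1.45169335,  0.02263174,
        1.37075721, -0.05688523]), 'qd': array([ 0.0003697 , -0.00178281, -0.00224701,  0.00124799, -0.00114541,
       -0.00191601, -0.00094754]), 'joint_torque': array([-6.39787177e-04, -4.91282451e+01, -4.04092055e-01, -3.12525523e+01,
       -6.37707487e-02,  4.35399322e-02,  1.93211858e-04]), 'position': array([ 0.16176321, -0.62898215,  0.22143322]), 'tool_rot': array([-3.11483829e+00, -3.94358395e-01,  5.60116975e-04]), 'ft_force': array([0.33360835, 0.52316141, 0.46712683]), 'torque': array([ 0.02813675,  0.01501658, -0.02924579]), 'grip_force': 0.0, 'grip_width': 0.9979902969753458}
side {'vertical_fov': 42.59629319666394, 'cx': 251.9112231490707, 'cy': 198.43759956527677, 'k1': -0.14648159573726321, 'rvec': array([ 2.27178837, -0.2760036 ,  0.12527034]), 'tvec': array([-0.51735252,  0.1588516 ,  1.76682978])}
top {'vertical_fov': 53.820048482468245, 'cx': 256.5965354209328, 'cy': 193.8262287980446, 'k1': 0.033095834199148924, 'rvec': array([ 2.15604938, -2.15760334,  0.12447767]), 'tvec': array([0.01406278, 0.56264205, 1.1794013 ])}
wrist {'vertical_fov': 58.521307146721355, 'cx': 252.7332678920219, 'cy': 189.08264398052137, 'k1': 0.006914769396388017, 'hand_eye': array([[-1.73928887e-03, -9.69003815e-01, -2.47039637e-01,
         6.68588860e-02],
       [ 9.99998474e-01, -1.72579671e-03, -2.71141226e-04,
         9.40125065e-04],
       [-1.63603309e-04, -2.47039731e-01,  9.69005338e-01,
        -1.61852138e-01],
       [ 0.00000000e+00,  0.00000000e+00,  0.00000000e+00,
         1.00000000e+00]])}
```

View pics/top0b.png

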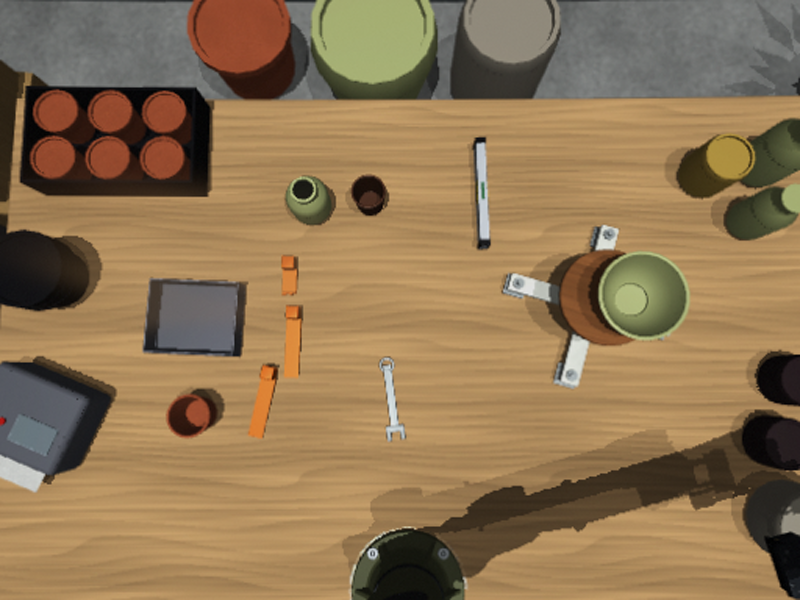

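View pics/side0b.png

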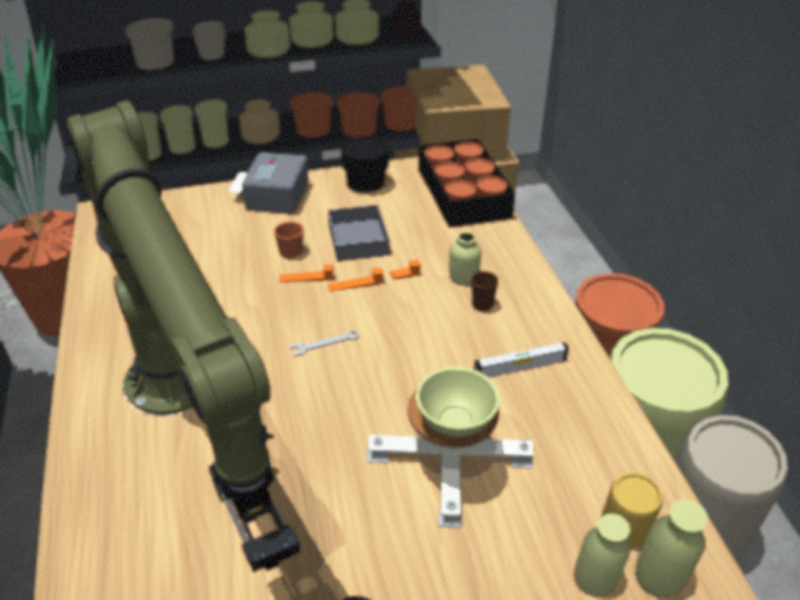

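```bash
cat > h.py <<'E'
import numpy as np,cv2
from bench import ctrl
from scipy.spatial.transform import Rotation as R
def cam(n,state=None):
    m=ctrl.camera_model(n);f=192/np.tan(np.radians(m["vertical_fov"])/2)
    K=np.array([[f,0,m["cx"]],[0,f,m["cy"]],[0,0,1]]);D=np.array([m["k1"],0,0,0,0.])
    if n=="wrist":
        T=np.eye(4);T[:3,:3]=R.from_rotvec(state["tool_rot"]).as_matrix();T[:3,3]=state["position"]
        T=T@m["hand_eye"];Rc=T[:3,:3];c=T[:3,3]
    else:
        Rc=R.from_rotvec(m["rvec"]).as_matrix().T;c=-Rc@m["tvec"]
    return K,D,Rc,c
def rays(C,px):
    K,D,Rc,c=C
    u=cv2.undistortPoints(np.array(px,float).reshape(-1,1,2),K,D).reshape(-1,2)
    return c,(Rc@np.c_[u,np.ones(len(u))].T).T
def plane(C,px,z):
    c,d=rays(C,px);return c+d*((np.asarray(z)-c[2])/d[:,2])[:,None]
def tri(C1,p1,C2,p2):
    out=[]
    c1,d1=rays(C1,p1);c2,d2=rays(C2,p2)
    for a,b in zip(d1,d2):
        t=np.linalg.lstsq(np.c_[a,-b],c2-c1,rcond=None)[0]
        A=c1+a*t[0];B=c2+b*t[1];out.append(np.r_[(A+B)/2,np.linalg.norm(A-B)])
    return np.array(out)
def proj(C,P):
    K,D,Rc,c=C
    return cv2.projectPoints(np.array(P,float).reshape(-1,1,3),R.from_matrix(Rc.T).as_rotvec(),-Rc.T@c,K,D)[0].reshape(-1,2)
E
python3 - <<'E'
import cv2,numpy as np
def crop(f,x0,y0,w,h,s):
    return cv2.resize(cv2.imread(f)[y0:y0+h,x0:x0+w],(w*s,h*s),interpolation=cv2.INTER_CUBIC)
# top: left 85..210 x 155..285 scale 4 ; right 315..390 
a=crop("pics/top0.png",150,158,56,128,4.0 and 4);b=crop("pics/top0.png",315,140,140,128,4)
cv2.imwrite("pics/topc.png",np.hstack([a,b]))
a=crop("pics/side0.png",170,155,110,40,7);b=crop("pics/side0.png",230,265,110,45,7)
cv2.imwrite("pics/sidec.png",np.vstack([a,b]))
E
```

```text
(no output)
```

View pics/topc.png

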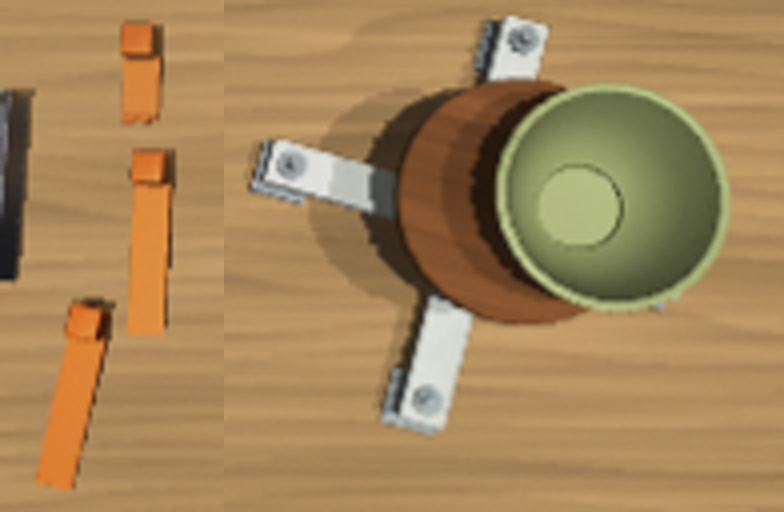

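View pics/sidec.png

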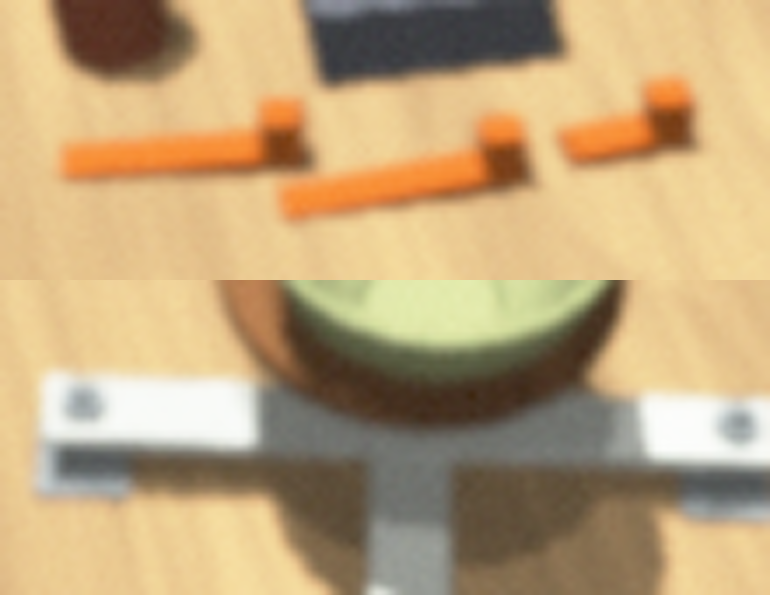

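Run:
```python
from h import *
T=cam("top");S=cam("side");np.set_printoptions(precision=4,suppress=True)
A=lambda p:np.array(p)/4+[150,158]-.375
B=lambda p:(np.array(p)-[224,0])/4+[315,140]-.375
s1=lambda p:np.array(p)/7+[170,155]-.43
s2=lambda p:(np.array(p)-[0,280])/7+[230,265]-.43
tabs=A([[137,39],[149,167],[85,321]]);tips=A([[139,121],[146,332],[55,485]])
print("tab tri",tri(T,tabs,S,s1([[667,95],[500,130],[282,112]])))
tp=plane(T,tabs,[.038]*3);ti=plane(T,tips,[.008,.002,.002]);print("tab",tp,"tip",ti)
d=ti-tp;print("yaw",np.arctan2(d[:,1],d[:,0]),np.linalg.norm(d[:,:2],axis=1))
st=B([[291,164],[523,39],[426,399]])
print("studs tri",tri(T,st[1:],S,s2([[739,426],[84,403]])))
p=plane(T,st,[.064]*3);c=(p[1]+p[2])/2;v=p[0]-c;w=p[1]-p[2]
print("studs",p,"c",c,np.linalg.norm(v),np.linalg.norm(w),"ang",np.arctan2(v[1],v[0]),np.arctan2(w[1],w[0])+np.pi/2)
tub=plane(T,np.array([[148,280],[245,283],[240,356],[145,351]])*.64,[.055]*4);print("tub",tub,tub.mean(0))
for n,q in dict(vase=[303,188],tumb=[369,193],pot=[190,415],l1=[480,138],l2=[484,247],w1=[387,360],w2=[396,438]).items(): print(n,plane(T,[np.array(q)*.64],[.05]))
```

```text
tab tri [[0.6495 0.2492 0.032  0.0002]
 [0.545  0.2367 0.0347 0.0002]
 [0.4234 0.2842 0.035  0.0014]]
tab [[0.6483 0.248  0.038 ]
 [0.5446 0.2361 0.038 ]
 [0.4227 0.2837 0.038 ]] tip [[0.5857 0.2508 0.008 ]
 [0.4139 0.2424 0.002 ]
 [0.2929 0.3121 0.002 ]]
yaw [3.0959 3.0938 2.9263] [0.0626 0.1308 0.1329]
studs tri [[ 0.7053 -0.4129  0.0423  0.0007]
 [ 0.4181 -0.3258  0.0415  0.0004]]
studs [[ 0.6004 -0.2208  0.064 ]
 [ 0.6997 -0.4051  0.064 ]
 [ 0.4179 -0.3195  0.064 ]] c [ 0.5588 -0.3623  0.064 ] 0.14746713419357 0.2945821764038435 ang 1.284610888159798 1.27568982647732
tub [[0.6071 0.5242 0.055 ]
 [0.6009 0.329  0.055 ]
 [0.4538 0.3343 0.055 ]
 [0.4642 0.5227 0.055 ]] [0.5315 0.4275 0.055 ]
vase [[0.8006 0.2164 0.05  ]]
tumb [[0.7898 0.0796 0.05  ]]
pot [[0.3382 0.4299 0.05  ]]
l1 [[ 0.9073 -0.1517  0.05  ]]
l2 [[ 0.6756 -0.1564  0.05  ]]
w1 [[0.4455 0.0415 0.05  ]]
w2 [[0.2928 0.0234 0.05  ]]
```

```bash
cat >> h.py <<'E'
def to(p,yaw=None,s=None):
    "shift in tool axes and turn to put TCP at p with tool x at yaw"
    s=s or ctrl.get_state();M=R.from_rotvec(s["tool_rot"]).as_matrix()
    y0=np.arctan2(M[1,0],M[0,0]);t=0 if yaw is None else (y0-yaw+np.pi)%(2*np.pi)-np.pi
    return np.round(np.r_[M.T@(np.array(p)-s["position"]),t],4)
E
python3 - <<'E'
from h import *
print(to([.162,-.63,.38]),to([.3,-.37,.38]),to([.55,.25,.22],-.046))
T=cam("top")
B=lambda p:(np.array(p)-[224,0])/4+[315,140]-.375
p=plane(T,B([[291,164],[523,39],[426,399]]),[.042]*3);c=(p[1]+p[2])/2;v=p[0]-c;w=p[1]-p[2]
print(p,c,np.linalg.norm(v),np.linalg.norm(w),np.arctan2(v[1],v[0]),np.arctan2(w[1],w[0])+np.pi/2)
E
```

```text
[-0.      0.0007 -0.1583  0.    ] [ 0.1984 -0.2167 -0.158   0.    ] [ 0.595  -0.7547  0.0028  0.2978]
[[ 0.6038792  -0.22510274  0.042     ]
 [ 0.70503373 -0.41286269  0.042     ]
 [ 0.41790674 -0.32558109  0.042     ]] [ 0.56147023 -0.36922189  0.042     ] 0.15022932210323972 0.3000999572335628 1.2846108881597975 1.2756898264773198
```

Units first: shifts go in shares of 0.8 m and turns go in shares of pi rad. So -0.755 m / 0.8 = -0.9438, -0.15 m / 0.8 = -0.1875, 0.3 rad / 3.1416 = 0.0955.

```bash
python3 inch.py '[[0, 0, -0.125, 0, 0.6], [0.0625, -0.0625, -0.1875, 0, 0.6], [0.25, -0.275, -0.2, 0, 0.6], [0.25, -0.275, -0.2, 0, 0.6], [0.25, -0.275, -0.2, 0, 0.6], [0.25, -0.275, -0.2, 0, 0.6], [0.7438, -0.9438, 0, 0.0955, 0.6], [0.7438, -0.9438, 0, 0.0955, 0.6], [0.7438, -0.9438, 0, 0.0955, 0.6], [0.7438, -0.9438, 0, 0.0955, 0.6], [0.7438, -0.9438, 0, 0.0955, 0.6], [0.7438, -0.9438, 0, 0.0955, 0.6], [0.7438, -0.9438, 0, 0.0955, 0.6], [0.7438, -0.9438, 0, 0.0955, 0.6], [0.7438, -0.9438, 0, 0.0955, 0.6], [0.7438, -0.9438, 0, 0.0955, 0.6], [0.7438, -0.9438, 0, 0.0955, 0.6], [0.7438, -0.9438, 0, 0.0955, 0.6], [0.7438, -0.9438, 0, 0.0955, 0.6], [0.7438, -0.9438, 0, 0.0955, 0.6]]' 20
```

```text
refused: ROWS must be an object with the rows under "motion". Nothing was moved.
```

I used the wrong layout. The manual says an object with the rows under "motion"; once more.

```bash
python3 inch.py '{"motion":[[0, 0, -0.125, 0, 0.6], [0.0625, -0.0625, -0.1875, 0, 0.6], [0.25, -0.275, -0.2, 0, 0.6], [0.25, -0.275, -0.2, 0, 0.6], [0.25, -0.275, -0.2, 0, 0.6], [0.25, -0.275, -0.2, 0, 0.6], [0.7438, -0.9438, 0, 0.0955, 0.6], [0.7438, -0.9438, 0, 0.0955, 0.6], [0.7438, -0.9438, 0, 0.0955, 0.6], [0.7438, -0.9438, 0, 0.0955, 0.6], [0.7438, -0.9438, 0, 0.0955, 0.6], [0.7438, -0.9438, 0, 0.0955, 0.6], [0.7438, -0.9438, 0, 0.0955, 0.6], [0.7438, -0.9438, 0, 0.0955, 0.6], [0.7438, -0.9438, 0, 0.0955, 0.6], [0.7438, -0.9438, 0, 0.0955, 0.6], [0.7438, -0.9438, 0, 0.0955, 0.6], [0.7438, -0.9438, 0, 0.0955, 0.6], [0.7438, -0.9438, 0, 0.0955, 0.6], [0.7438, -0.9438, 0, 0.0955, 0.6]]}' 20
python3 inch.py '{"motion":[[0, 0, 0, 0, 0.6], [0, 0, 0, 0, 0.6], [0, 0, 0, 0, 0.6]]}'
python3 - <<'E'
from h import *
s=ctrl.get_state();a=ctrl.get_image("wrist")[:,:,::-1]
cv2.imwrite("pics/w1.png",cv2.resize(a,(800,600),interpolation=cv2.INTER_CUBIC))
np.savez("w1.npz",p=s["position"],r=s["tool_rot"]);print(s["position"],s["joint_positions"],to([.55,.25,.22],-.046))
E
```

```text
time: 2.15
position: [0.5303, 0.2015, 0.2325]
tool_rot: [3.14, -0.079, 0.001]
ft_force: [0.3, -0.9, 0.7]
grip_width: 0.604
grip_force: 0.0
time: 2.45
position: [0.5296, 0.1989, 0.2328]
tool_rot: [3.139, -0.078, 0.0]
ft_force: [-0.6, -0.3, -0.1]
grip_width: 0.597
grip_force: 0.0
[0.52955959 0.19886161 0.23283908] [ 0.49523094  0.28239456 -1.06390231  1.62224785  0.25183273  1.38590929
 -2.21930743] [ 0.0175 -0.0527  0.0132 -0.005 ]
```

View pics/w1.png

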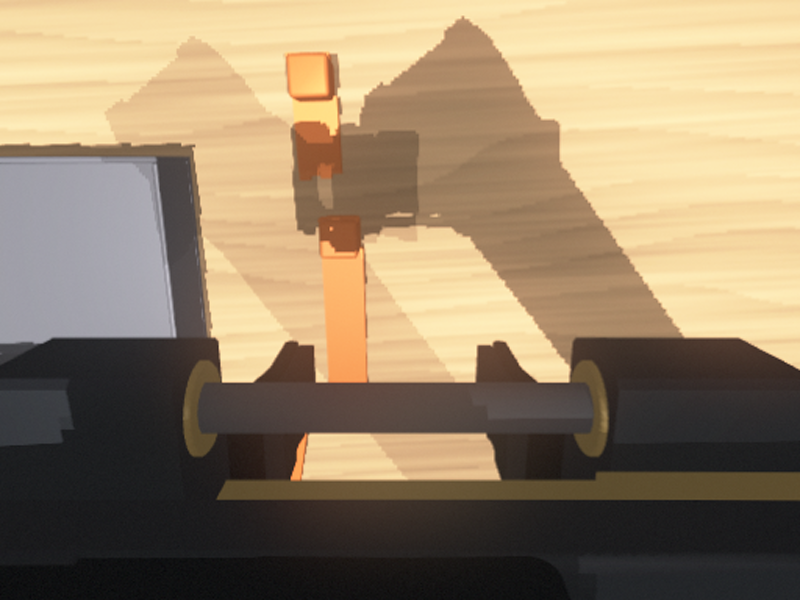

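Run:
```python
from h import *
np.set_printoptions(precision=4,suppress=True)
d=np.load("w1.npz");W=cam("wrist",dict(position=d["p"],tool_rot=d["r"]));T=cam("top")
q=np.array([[311,76],[340,237]])*.64-.18
A=lambda p:np.array(p)/4+[150,158]-.375
print(plane(W,q,[.038]*2));print(tri(W,q,T,A([[137,39],[149,167]])))
print(plane(W,np.array([[329,258],[347,380]])*.64,[.012,.008]))
print(to([.6475,.248,.1],-.046),to([.6475,.248,.010],-.046))
```

```text
[[0.6493 0.2439 0.038 ]
 [0.5482 0.2336 0.038 ]]
[[0.6426 0.2398 0.074  0.0032]
 [0.5462 0.2364 0.0275 0.0034]]
[[0.5296 0.2454 0.012 ]
 [0.4325 0.2399 0.008 ]]
[ 0.1148 -0.0559  0.1333 -0.005 ] [ 0.1147 -0.056   0.2233 -0.005 ]
```

In the tool's units: 0.221 m / 0.8 = 0.2763, 0.116 m / 0.8 = 0.145.

```bash
python3 inch.py '{"motion":[[0.145, -0.0675, 0.0625, 0, 0.6], [0.145, -0.0675, 0.0625, 0, 0.6], [0.145, -0.0675, 0.0625, 0, 0.6], [0.145, -0.0675, 0.125, 0, 0.6], [0.145, -0.0675, 0.175, 0, 0.6], [0.145, -0.0675, 0.225, 0, 0.6], [0.145, -0.0675, 0.25, 0, 0.6], [0.145, -0.0675, 0.2688, 0, 0.6], [0.145, -0.0675, 0.2763, 0, 0.6], [0.145, -0.0675, 0.2763, 0, 0.6], [0.145, -0.0675, 0.2763, 0, 0.6], [0.145, -0.0675, 0.2763, 0, 0], [0.145, -0.0675, 0.2763, 0, 0], [0.145, -0.0675, 0.2763, 0, 0], [0.145, -0.0675, 0.2763, 0, 0], [0.145, -0.0675, 0.2763, 0, 0]]}'
python3 - <<'E'
from h import *
s=ctrl.get_state();p=s["position"]
print(to([p[0],p[1],.16]),to([.5315,.4275,.16]),to([.5315,.4275,.09]))
E
```

```text
time: 4.1
position: [0.6481, 0.2488, 0.012]
tool_rot: [-3.141, 0.076, -0.001]
ft_force: [0.6, -0.6, 1.6]
grip_width: 0.303
grip_force: 23.0
[ 1.00e-04 -0.00e+00 -1.48e-01  0.00e+00] [-0.125  -0.1729 -0.148   0.    ] [-0.1251 -0.1729 -0.078   0.    ]
```

In the tool's units: -0.175 m / 0.8 = -0.2188, -0.03 m / 0.8 = -0.0375.

```bash
python3 inch.py '{"motion":[[0, 0, -0.0625, 0, 0], [0, 0, -0.125, 0, 0], [-0.0375, -0.0625, -0.15, 0, 0], [-0.075, -0.125, -0.15, 0, 0], [-0.125, -0.1875, -0.1375, 0, 0], [-0.125, -0.2188, -0.1, 0, 0], [-0.125, -0.2188, -0.0625, 0, 0], [-0.125, -0.2188, -0.025, 0, 0], [-0.125, -0.2188, -0.0175, 0, 0], [-0.125, -0.2188, -0.0175, 0, 0], [-0.125, -0.2188, -0.0175, 0, 0], [-0.125, -0.2188, -0.0175, 0, 0.6], [-0.125, -0.2188, -0.0175, 0, 0.6], [-0.125, -0.2188, -0.0175, 0, 0.6], [-0.125, -0.2188, -0.0625, 0, 0.6], [-0.125, -0.2188, -0.125, 0, 0.6], [-0.125, -0.2188, -0.125, 0, 0.6]]}'
python3 - <<'E'
from h import *
a=ctrl.get_image("top")[:,:,::-1];s=ctrl.get_state()
cv2.imwrite("pics/t2.png",cv2.resize(a[140:300,60:260],(800,640))[:600])
print(to([.545,.2361,.12],-.0478),to([.545,.2361,.010],-.0478))
E
```

```text
time: 5.8
position: [0.5593, 0.4321, 0.1203]
tool_rot: [-3.132, 0.076, -0.015]
ft_force: [0.1, 0.7, 0.7]
grip_width: 0.592
grip_force: 0.0
[-0.0038  0.1949 -0.0042 -0.0006] [-0.0044  0.1955  0.1058 -0.0006]
```

View pics/t2.png

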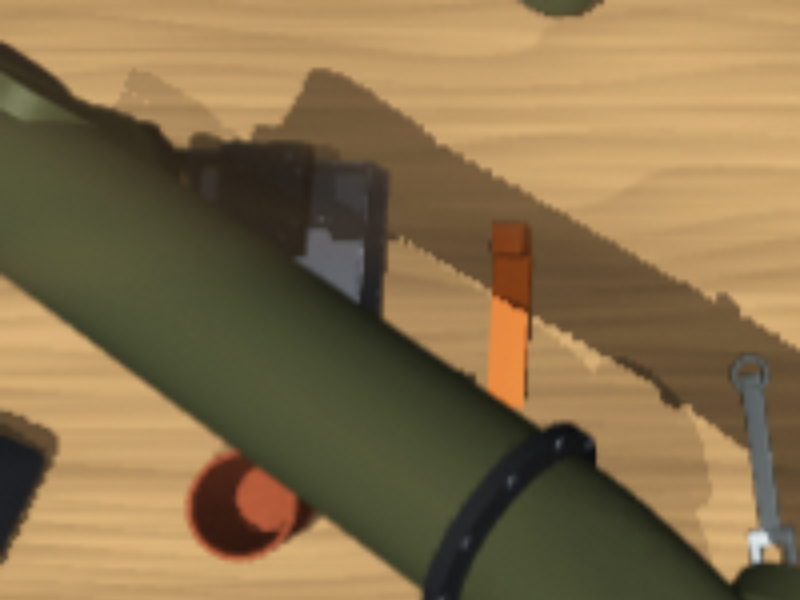

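In the tool's units: 0.195 m / 0.8 = 0.2438, 0.15 m / 0.8 = 0.1875.

```bash
python3 inch.py '{"motion":[[-0.005, 0.0625, -0.0125, 0, 0.6], [-0.005, 0.125, -0.0125, 0, 0.6], [-0.005, 0.1875, -0.0125, 0, 0.6], [-0.005, 0.2438, 0, 0, 0.6], [-0.005, 0.2438, 0.0625, 0, 0.6], [-0.005, 0.2438, 0.075, 0, 0.6], [-0.005, 0.2438, 0.075, 0, 0.6]]}'
python3 - <<'E'
from h import *
s=ctrl.get_state();a=ctrl.get_image("top")[:,:,::-1]
cv2.imwrite("pics/t3.png",cv2.resize(a[140:300,60:260],(750,600)))
print(s["tool_rot"],s["joint_positions"],to([.545,.2361,.010],-.0478))
E
```

```text
time: 6.55
position: [0.5409, 0.2337, 0.0499]
tool_rot: [3.14, -0.074, -0.007]
ft_force: [0.1, 1.2, -0.3]
grip_width: 0.602
grip_force: 0.0
[ 3.14003338 -0.07390078 -0.00735058] [ 0.27279754  0.50039991 -0.89835258  1.76517119  0.43393305  1.09352173
 -2.39036814] [ 0.0029 -0.0007  0.0418  0.0022]
```

View pics/t3.png

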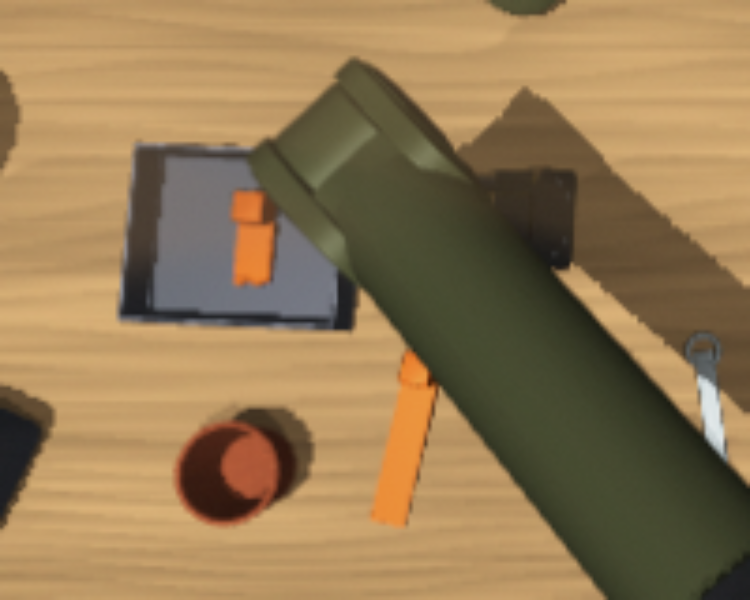

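In the tool's units: 0.04 m / 0.8 = 0.05, 0.035 m / 0.8 = 0.0438.

```bash
python3 inch.py '{"motion":[[0.005, -0.0013, 0.025, 0, 0.6], [0.005, -0.0013, 0.0438, 0, 0.6], [0.005, -0.0013, 0.05, 0, 0.6], [0.005, -0.0013, 0.05, 0, 0.6], [0.005, -0.0013, 0.05, 0, 0.6], [0.005, -0.0013, 0.05, 0, 0], [0.005, -0.0013, 0.05, 0, 0], [0.005, -0.0013, 0.05, 0, 0], [0.005, -0.0013, 0.05, 0, 0], [0.005, -0.0013, 0.05, 0, 0], [0.005, -0.0013, 0.05, 0, 0], [0.005, -0.0013, 0.05, 0, 0]]}' 40
python3 - <<'E'
from h import *
s=ctrl.get_state();print(s["position"],s["tool_rot"],s["ft_force"])
c=np.array([.5615,-.3692]);a=1.28;u=np.array([np.cos(a),np.sin(a)])
for k in(.40,): 
    q=c+k*u;print(q,to([*q,.06],1.28),to([*q,s["position"][2]],1.28))
E
```

```text
time: 7.8
position: [0.5472, 0.2345, 0.0119]
tool_rot: [3.141, -0.076, 0.0]
ft_force: [0.0, -0.8, 2.0]
grip_width: 0.297
grip_force: 40.0
[0.54724285 0.23450229 0.01192139] [ 3.14059512e+00 -7.57012597e-02  3.57783670e-04] [ 0.01979594 -0.79116037  2.04947495]
[0.67618608 0.01400634] [ 0.1394  0.214  -0.048  -1.3282] [ 0.1394  0.214   0.     -1.3282]
```

In the tool's units: 0.214 m / 0.8 = 0.2675, -0.08 m / 0.8 = -0.1, -0.45 rad / 3.1416 = -0.1432.

```bash
python3 inch.py '{"motion":[[0, 0, -0.0625, 0, 0], [0, 0, -0.125, 0, 0], [0.025, 0.0375, -0.15, -0.0477, 0], [0.05, 0.075, -0.15, -0.0955, 0], [0.075, 0.1125, -0.15, -0.1432, 0], [0.1, 0.15, -0.15, -0.191, 0], [0.125, 0.1875, -0.15, -0.2387, 0], [0.15, 0.225, -0.15, -0.2865, 0], [0.175, 0.2675, -0.15, -0.3342, 0], [0.175, 0.2675, -0.15, -0.382, 0], [0.175, 0.2675, -0.15, -0.4227, 0], [0.175, 0.2675, -0.15, -0.4227, 0], [0.175, 0.2675, -0.1, -0.4227, 0], [0.175, 0.2675, -0.0625, -0.4227, 0], [0.175, 0.2675, -0.0625, -0.4227, 0], [0.175, 0.2675, -0.0625, -0.4227, 0]]}'
python3 - <<'E'
from h import *
s=ctrl.get_state();a=ctrl.get_image("top")[:,:,::-1];b=ctrl.get_image("wrist")[:,:,::-1]
np.savez("w2.npz",p=s["position"],r=s["tool_rot"])
A=cv2.resize(a[125:265,260:400],(480,480),interpolation=cv2.INTER_CUBIC);B=cv2.resize(b,(320,240))
cv2.imwrite("pics/t4.png",np.hstack([A,np.vstack([B,np.zeros_like(B)])]))
print(s["position"],s["tool_rot"],s["joint_positions"],s["ft_force"])
E
```

```text
time: 9.4
position: [0.6765, 0.0144, 0.062]
tool_rot: [-2.521, -1.874, 0.0]
ft_force: [0.9, -0.1, 0.8]
grip_width: 0.297
grip_force: 40.0
[0.67650505 0.01441927 0.06204341] [-2.52075315e+00 -1.87425718e+00  4.58121679e-04] [ 0.65575318  0.74741719 -1.05155334  1.52491248  0.66750866  1.2629826
 -0.77989553] [ 0.89053785 -0.06770054  0.79709987]
```

View pics/t4.png

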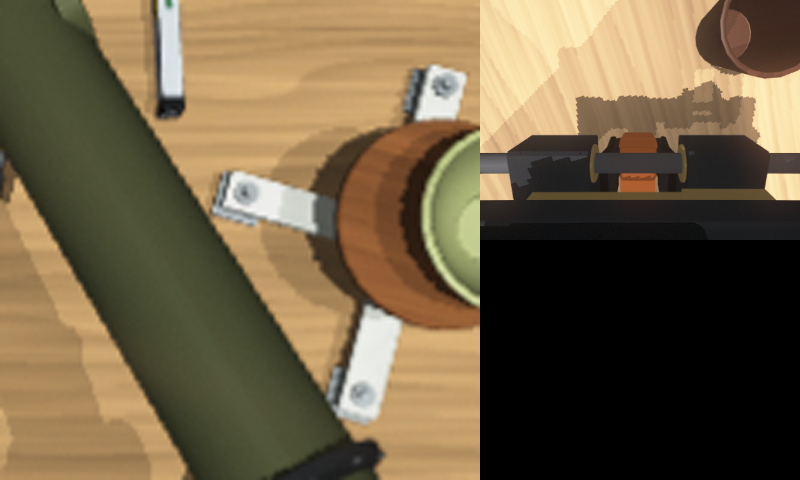

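Run:
```python
from h import *
b=ctrl.get_image("side")[:,:,::-1]
cv2.imwrite("pics/s5.png",cv2.resize(b,(800,600),interpolation=cv2.INTER_CUBIC))
```

```text
(no output)
```

View pics/s5.png

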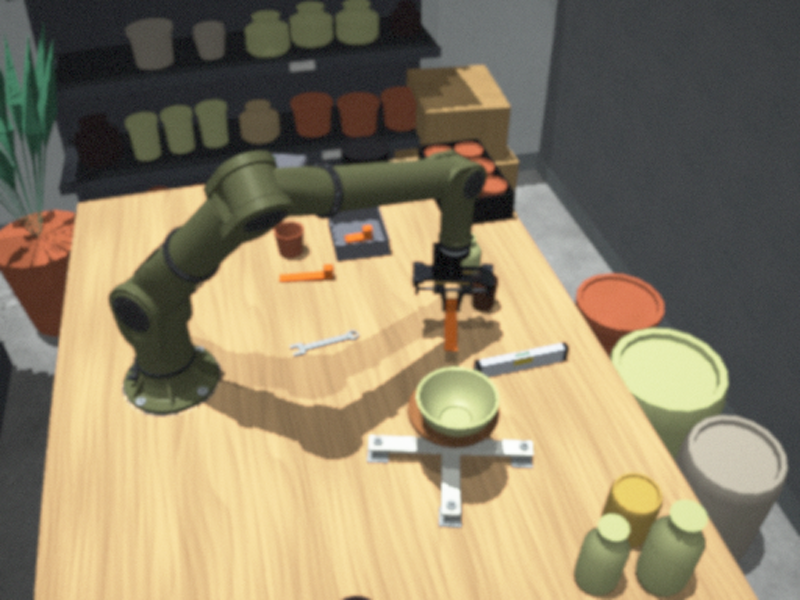

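In the tool's units: 0.05 m / 0.8 = 0.0625, 0.045 m / 0.8 = 0.0563.

```bash
python3 inch.py '{"motion":[[0, 0, 0.0375, 0, 0], [0, 0, 0.0563, 0, 0], [0, 0, 0.0625, 0, 0], [0, 0, 0.0625, 0, 0], [0, 0, 0.0625, 0, 0]]}'
cat > st.py <<'E'
from h import *
c=np.array([.5615,-.3692]);a=1.28;u=np.array([np.cos(a),np.sin(a)])
s=ctrl.get_state();p=s["position"];d=p[:2]-c;f=s["ft_force"]
M=R.from_rotvec(s["tool_rot"]).as_matrix();tz=np.degrees(np.arccos(-M[2,2]))
print("tip y %.4f lat %.4f z %.4f tilt %.2fdeg yaw %.3f"%(d@u-.1356,d@[u[1],-u[0]],p[2],tz,np.arctan2(M[1,0],M[0,0])),"F along %.1f lat %.1f z %.1f"%(f[:2]@u,f[:2]@[u[1],-u[0]],f[2]),"t",s["time"])
E
python3 st.py
```

```text
time: 10.05
position: [0.6772, 0.0142, 0.0126]
tool_rot: [2.52, 1.875, 0.002]
ft_force: [-0.4, 0.0, -1.0]
grip_width: 0.297
grip_force: 40.0
tip y 0.2649 lat 0.0009 z 0.0126 tilt 0.06deg yaw 1.280 F along -0.1 lat -0.4 z -1.0 t 10.05
```

In the tool's units: 0.001 m / 0.8 = 0.0013.

```bash
python3 inch.py '{"motion":[[0, 0, 0.0013, 0, 0], [0, 0, 0.0013, 0, 0], [0, 0, 0.0013, 0, 0]]}' >/dev/null; python3 st.py; python3 inch.py '{"motion":[[-0.0375, 0, 0, 0, 0], [-0.075, 0, 0, 0, 0], [-0.1, 0, 0, 0, 0], [-0.1125, 0, 0, 0, 0], [-0.1125, 0, 0, 0, 0], [-0.1125, 0, 0, 0, 0]]}' >/dev/null; python3 st.py
```

```text
tip y 0.2648 lat 0.0010 z 0.0120 tilt 0.07deg yaw 1.280 F along -1.3 lat -1.0 z 5.4 t 10.35
tip y 0.1726 lat 0.0018 z 0.0119 tilt 0.19deg yaw 1.278 F along -3.5 lat -0.6 z 7.0 t 10.95
```

In the tool's units: -0.01 m / 0.8 = -0.0125, -0.005 m / 0.8 = -0.0063.

```bash
python3 inch.py '{"motion":[[-0.0063, 0, -0.0005, 0, 0], [-0.0125, 0, -0.0005, 0, 0], [-0.0125, 0, -0.0005, 0, 0], [-0.0125, 0, -0.0005, 0, 0]]}' >/dev/null; python3 st.py; python3 inch.py '{"motion":[[-0.0063, 0, 0, 0, 0], [-0.0125, 0, 0, 0, 0], [-0.0125, 0, 0, 0, 0], [-0.0125, 0, 0, 0, 0]]}' >/dev/null; python3 st.py;  python3 inch.py '{"motion":[[-0.005, 0, 0, 0, 0], [-0.005, 0, 0, 0, 0], [-0.005, 0, 0, 0, 0]]}' >/dev/null; python3 st.py
```

```text
tip y 0.1652 lat 0.0008 z 0.0119 tilt 0.08deg yaw 1.280 F along 1.8 lat -0.6 z 5.8 t 11.35
tip y 0.1551 lat 0.0008 z 0.0119 tilt 0.08deg yaw 1.280 F along 0.9 lat -0.1 z 5.8 t 11.75
tip y 0.1515 lat 0.0007 z 0.0120 tilt 0.09deg yaw 1.280 F along 3.0 lat 0.5 z 6.2 t 12.05
```

Run:
```python
from h import *
a=ctrl.get_image("top")[:,:,::-1]
A=cv2.resize(a[125:225,290:390],(600,600),interpolation=cv2.INTER_CUBIC)
cv2.imwrite("pics/t6.png",A)
```

```text
(no output)
```

View pics/t6.png

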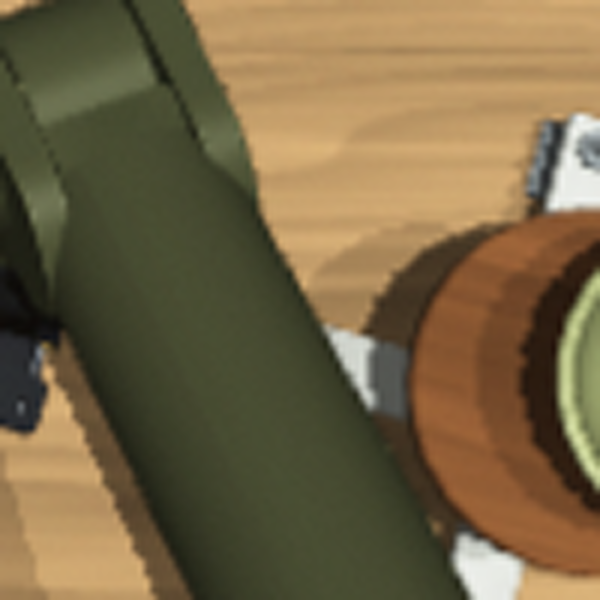

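In the tool's units: -0.003 m / 0.8 = -0.0038.

```bash
for i in 1 2 3 4; do :; done; python3 inch.py '{"motion":[[-0.0038, 0, 0, 0, 0], [-0.0038, 0, 0, 0, 0], [-0.0038, 0, 0, 0, 0]]}' >/dev/null; python3 st.py;  python3 inch.py '{"motion":[[-0.0038, 0, 0, 0, 0], [-0.0038, 0, 0, 0, 0], [-0.0038, 0, 0, 0, 0]]}' >/dev/null; python3 st.py; python3 inch.py '{"motion":[[-0.0038, 0, 0, 0, 0], [-0.0038, 0, 0, 0, 0], [-0.0038, 0, 0, 0, 0]]}' >/dev/null; python3 st.py
```

```text
tip y 0.1487 lat 0.0007 z 0.0119 tilt 0.11deg yaw 1.281 F along 2.5 lat -0.5 z 5.8 t 12.4
tip y 0.1458 lat 0.0007 z 0.0119 tilt 0.11deg yaw 1.281 F along 2.9 lat -0.5 z 6.9 t 12.7
tip y 0.1427 lat 0.0007 z 0.0120 tilt 0.11deg yaw 1.281 F along 2.5 lat -0.3 z 5.8 t 13.0
```

In the tool's units: -0.003 m / 0.8 = -0.0038.

```bash
python3 inch.py '{"motion":[[-0.0038, 0, 0, 0, 0], [-0.0038, 0, 0, 0, 0], [-0.0038, 0, 0, 0, 0]]}' >/dev/null; python3 st.py;  python3 inch.py '{"motion":[[-0.0038, 0, 0, 0, 0], [-0.0038, 0, 0, 0, 0], [-0.0038, 0, 0, 0, 0]]}' >/dev/null; python3 st.py; python3 inch.py '{"motion":[[-0.0038, 0, 0, 0, 0], [-0.0038, 0, 0, 0, 0], [-0.0038, 0, 0, 0, 0]]}' >/dev/null; python3 st.py
```

```text
tip y 0.1397 lat 0.0007 z 0.0119 tilt 0.11deg yaw 1.281 F along 3.1 lat -0.1 z 5.4 t 13.3
tip y 0.1368 lat 0.0007 z 0.0119 tilt 0.11deg yaw 1.281 F along 2.6 lat 0.5 z 5.4 t 13.6
tip y 0.1338 lat 0.0007 z 0.0119 tilt 0.12deg yaw 1.281 F along 3.2 lat -0.3 z 5.5 t 13.9
```

In the tool's units: -0.003 m / 0.8 = -0.0038.

```bash
python3 inch.py '{"motion":[[-0.0038, 0, 0, 0, 0], [-0.0038, 0, 0, 0, 0], [-0.0038, 0, 0, 0, 0]]}' >/dev/null; python3 st.py;  python3 inch.py '{"motion":[[-0.0038, 0, 0, 0, 0], [-0.0038, 0, 0, 0, 0], [-0.0038, 0, 0, 0, 0]]}' >/dev/null; python3 st.py; python3 inch.py '{"motion":[[-0.0038, 0, 0, 0, 0], [-0.0038, 0, 0, 0, 0], [-0.0038, 0, 0, 0, 0]]}' >/dev/null; python3 st.py
```

```text
tip y 0.1319 lat 0.0006 z 0.0119 tilt 0.20deg yaw 1.281 F along 3.7 lat -0.2 z 5.3 t 14.2
tip y 0.1310 lat 0.0004 z 0.0120 tilt 0.35deg yaw 1.283 F along 7.7 lat 0.6 z 4.6 t 14.5
tip y 0.1303 lat 0.0002 z 0.0122 tilt 0.52deg yaw 1.284 F along 9.6 lat 0.5 z 3.9 t 14.8
```

In the tool's units: -0.0015 m / 0.8 = -0.0019.

```bash
python3 inch.py '{"motion":[[-0.0019, 0, 0, 0, 0], [-0.0019, 0, 0, 0, 0], [-0.0019, 0, 0, 0, 0]]}' >/dev/null; python3 st.py;  python3 inch.py '{"motion":[[0, 0, 0, 0, 0], [0, 0, 0, 0, 0], [0, 0, 0, 0, 0], [0, 0, 0, 0, 0], [0, 0, 0, 0, 0], [0, 0, 0, 0, 0], [0, 0, 0, 0, 0], [0, 0, 0, 0, 0], [0, 0, 0, 0, 0], [0, 0, 0, 0, 0]]}' ; python3 st.py
python3 - <<'E'
from h import *
t0=cv2.imread("pics/top0.png").astype(int);s0=cv2.imread("pics/side0.png")
s=ctrl.get_image("side")[:,:,::-1]
# stand shift via phase correlation around near arm / -y foot in side view
g=lambda i:cv2.cvtColor(np.ascontiguousarray(i[278:340,270:310]),cv2.COLOR_BGR2GRAY).astype(np.float32)
print(cv2.phaseCorrelate(g(s0),g(s)))
cv2.imwrite("pics/s7.png",np.vstack([cv2.resize(np.ascontiguousarray(s[190:340,220:400]),(720,600))]))
E
```

```text
tip y 0.1302 lat 0.0002 z 0.0123 tilt 0.63deg yaw 1.285 F along 13.2 lat 0.9 z 4.0 t 15.1
time: 16.1
position: [0.6379, -0.1146, 0.0123]
tool_rot: [-2.511, -1.88, -0.015]
ft_force: [4.4, 12.2, 3.4]
grip_width: 0.295
grip_force: 40.0
tip y 0.1302 lat 0.0001 z 0.0123 tilt 0.62deg yaw 1.285 F along 13.0 lat 0.8 z 3.4 t 16.1
((0.06918368138305908, -0.01699395369732315), 1.0014874435961247)
```

View pics/s7.png

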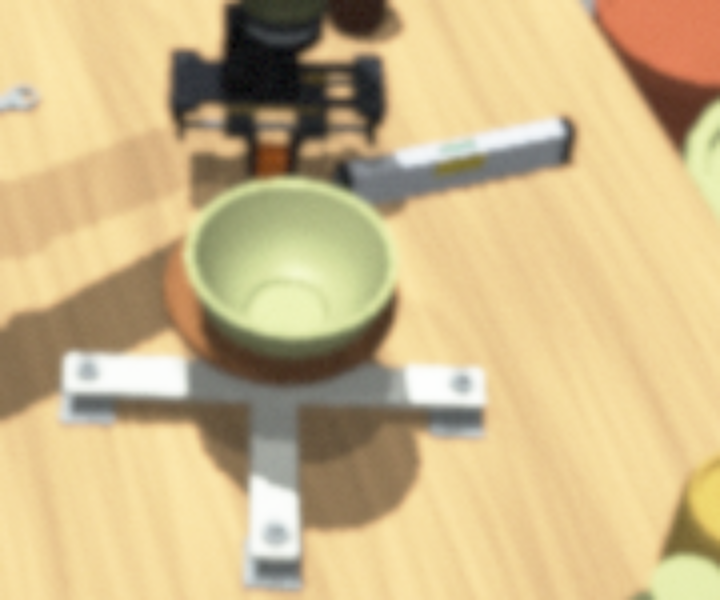

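```bash
python3 -c "
from bench import ctrl
print(ctrl.close_job())"
```

```text
the job is handed in; nothing more can be done
None
```

The job is handed in, with no verdict returned. The snapped wedge is in the scrap tub, and a sound wedge is held under the raised foot, about 42 mm in, with 13 N of drag. The side view showed the stand not shifted and the bowl in place; the wedge tip under the foot was hidden from the cameras, so I judged that fit by force.

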